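# Set out the assay reagents on the mat in order of use

## Robot

A 6-joint arm with a two-finger parallel gripper is mounted at the origin on a cart in front of the work surface, level with it; the furniture and walls round the work are solid. World frame = base frame: x ahead of the robot, y to its left, z up, the work surface at z = 0. Lengths are in m, angles in rad, forces in N, time in s.
With the tool pointing down it reaches from about 0.25 to 0.725 m from the base axis. Payload 4 kg.
Tool frame: the origin (TCP) lies midway between the tips of the shut fingers; the grasp point (between the pads) lies 19 mm behind it; x points along the fingers, y is the direction in which the jaws open and shut, and the axes are right-handed (so a half turn about x gives the same grasp; the last joint's range is limited). The gripper opens to 85 mm and grips with 20 to 120 N. Pads are 22 mm wide; open, the fingers measure 114 mm over their backs; the gripper's body (76 mm by 85 mm) begins 54 mm behind the grasp point. The pads swing forward as they close: fully open they stand 13 mm farther back than shut.
Start: joints at [-1.181, 0.241, 0.005, 1.335, 0, 1.571], TCP at [0.19, -0.462, 0.231] pointing down, gripper open.
Joint ranges: [-2.72, 2.72], [-1.05, 1.87], [-1.09, 1.28], [-1.99, 2.15], [-1.42, 1.44], [-3.14, 3.14]. Speed limits (rad/s): [2.79, 2.79, 3.14, 3.14, 3.14, 3.14].

## Interface

Orientations are given as a unit quaternion [x, y, z, w].
In Python, from workcell import * gives the robot as it stands.
- The arm moves only by the tool play_rows, never from a script. Its argument "plan" is a list of rows, each a list of 7 numbers: the shift along the tool's x, y, z in mm, then the turn, a rotation vector about the tool's x, y, z in rad, then the closure, from -1 (fully open) to 1 (shut). In form: [[x, y, z, rx, ry, rz, grip], ...]. A call has 1 to 20 rows; each row shifts and turns the commanded pose from where the row before left it, along the tool's axes as they then stand; what a row does not reach is not made up. A row lasts 1/12 s, in which the tool goes at most 41.7 mm and 7.16 degrees, less where a joint would pass 70% of its speed; a pose out of reach is approached as far as the arm can. A call with a gripper value outside its range is refused whole. The fingers move at their own pace and stop on an object; the grip force is fixed at half the most. Time passes only in rows, so rows that do not move let the fingers close. It gives the time, the measured TCP pose, the force and the opening at its end, in the units of the state.
- get_obs(): the state, without advancing time (a new reading comes with each control period).
- camera(name): name is "scene" or "top"; returns a dict with "frame" (384x512x3 uint8, red, green, blue), "depth" (384x512 float32, m along the optical axis (not along the pixel's ray), 0 where there is no reading), "fx", "fy", "cx", "cy" (pixels), "camera_from_world" (4x4, takes a point from world to camera coordinates). Camera axes: x right, y up, looking along -z (the intrinsics and any distortion apply to the point x, -y, -z); pixel columns grow to the right and rows downward; lengths in m; the calibration is good to about 2 mm. A picture is of the moment at which its call begins.
- job_done(): hands the job in, once; it reports no verdict.
Trained networks look in a picture, given as the dict that the camera call returned (one of the last four; its "shot" number tells which), for a name from the list of things; names that differ only in an ending like _2 or _b are one class to them, and where a whole thing is asked for, a point or a joint stands for the part that bears it (a point fixed in the world has none). Each returns a list of dicts, best first, with "confidence" (0 to 1); they miss things now and then, are a little off and sometimes report something else, mostly with a low value. They report only what shows in the picture. A call takes as long as a camera call.
- search_frame(thing, picture): "centre" ([x, y, z] in m, in world coordinates, good to about 4 mm: the middle of the surface that is visible of it).
- pinpoint(thing, picture): "centre" ([x, y, z] in m, in world coordinates, good to about 4 mm: a listed point, or the origin of a listed thing).
The state is a dict: "clock": time; "joint_pos": joint angles; "joint_vel": joint speeds; "tau": joint torques, N m; "eef_pos": TCP position; "tool_rot": TCP orientation; "ft_force": force on the tool from outside, world axes, zero at the start; "ft_torque": the same for the moment, N m; "grip_width": finger opening in m.
Only numpy, scipy, OpenCV 4.12 (cv2) and the standard library are available. Lean on these libraries where they do the work, as an engineer would, in place of code of your own. Each camera call takes 0.05 s, during which the arm holds its last target. There are 200 camera calls.

## Task

Set out the reagents on the grey mat in their order of use, each standing upright and centred on its round pad: the green-capped vial on the pad next to the timer, the brown bottle on the pad next to the roll of green tape, the dark bottle with the white cap on the pad between those two, and the orange-capped tube on the pad behind the dark bottle. Keep everything upright, and leave the blue-capped tube and the beaker where they stand.

Things in the scene. Friction and masses are not known exactly. Their poses are not given: they have to be found in the camera images.
- vial_center (a point): the small vial with a green cap, round, 32 mm across up to 40 mm of its height and 29 mm across the cap, 58 mm high. It starts upright on the worktop in front of the mat and is to stay upright. The point is its centre, half-way up; z is up along its axis. It weighs about 30 g.
- dark_bottle_center (a point): the dark, almost black bottle with a white cap, round, 48 mm across up to 63 mm of its height, then narrowing to the cap, 33 mm across; 90 mm high. It starts upright on the worktop in front of the mat and is to stay upright. The point is its centre, half-way up; z is up along its axis. It weighs about 110 g.
- brown_bottle_center (a point): the brown bottle with a black cap, the largest of the four, round, 56 mm across up to 74 mm of its height, then narrowing to the cap, 35 mm across; grip it a little above its middle, for its cap reaches far up between the fingers; 105 mm high. It starts upright on the worktop in front of the mat and is to stay upright. The point is its centre, half-way up; z is up along its axis. It weighs about 220 g.
- tube_center (a point): the conical tube with the orange cap, standing upside down on its cap (33 mm across, 14 mm high); the tube above it is 29 mm across up to 94 mm of the height and ends in a cone; 115 mm high. It starts upright on the worktop in front of the mat and is to stay upright. The point is its centre, half-way up; z is up along its axis. It weighs about 50 g.
- pad_left_top (a point): a round white target pad with a blue face, 62 mm across, fixed on the grey mat; the point is the middle of its top, 5 mm above the worktop; the left end of the row of three pads, as the robot looks at it, beside the timer or the tape roll. The pads of the row stand 70 mm apart.
- pad_middle_top (a point): a round white target pad with a blue face, 62 mm across, fixed on the grey mat; the point is the middle of its top, 5 mm above the worktop; the middle of the row of three.
- pad_right_top (a point): a round white target pad with a blue face, 62 mm across, fixed on the grey mat; the point is the middle of its top, 5 mm above the worktop; the right end of the row of three, beside the timer or the tape roll.
- pad_behind_top (a point): a round white target pad with a blue face, 62 mm across, fixed on the grey mat; the point is the middle of its top, 5 mm above the worktop; alone, 85 mm behind the middle pad (farther from the robot).
- timer: a white table timer, 66 x 66 x 23 mm, fixed on the mat at one end of the row of pads, 68 mm beyond the end pad; which end changes from start to start. Its origin is the centre of its underside, 3 mm above the worktop.
- tape: a roll of green tape lying flat, 72 mm across, 19 mm high, fixed on the mat at the other end of the row, 68 mm beyond that end pad. Its origin is the centre of its underside, 3 mm above the worktop.
- blue_tube_center (a point): a bystander, not to be moved: a conical tube like the other but with a blue cap, 33 mm across, 115 mm high, standing to the right of the things. The point is half-way up.
- beaker_center (a point): a bystander, not to be moved: an empty glass beaker, 69 mm across, 91 mm high, standing farther to the right. The point is half-way up.

How it is judged:
At the end, for the whole second after the job is handed in: Vial within 14 mm (horizontally) of the middle of the end pad by the timer, brown bottle of the end pad by the tape, dark bottle of the middle pad, orange-capped tube of the pad behind; each standing on its pad, upright within 0.1 rad, at rest and released; bystanders moved under 20 mm ((horizontal distance between vial_center and pad_left_top below 0.014 m or horizontal distance between vial_center and pad_right_top below 0.014 m) and horizontal distance between vial_center and timer below 0.11 m and (horizontal distance between brown_bottle_center and pad_left_top below 0.014 m or horizontal distance between brown_bottle_center and pad_right_top below 0.014 m) and horizontal distance between brown_bottle_center and tape below 0.11 m and horizontal distance between dark_bottle_center and pad_middle_top below 0.014 m and horizontal distance between tube_center and pad_behind_top below 0.014 m and angle between each of vial_center, dark_bottle_center, brown_bottle_center, tube_center's own z axis and vertical below 0.1 rad and height (world z) of vial_center between 0.027 and 0.041 m and linear speed of each of vial, dark_bottle, brown_bottle, tube below 0.02 m/s and height (world z) of dark_bottle_center between 0.043 and 0.057 m and height (world z) of brown_bottle_center between 0.0505 and 0.0645 m and height (world z) of tube_center between 0.0555 and 0.0695 m); the robot touches nothing.
It fails at once if one of the four things is tipped over (angle between any of vial_center, dark_bottle_center, brown_bottle_center, tube_center's own z axis and vertical above 0.7 rad).
It fails at once if the blue tube is knocked away (distance of blue_tube_center from where it was at the start of the episode above 0.02 m).
It fails at once if the beaker is knocked away (distance of beaker_center from where it was at the start of the episode above 0.02 m).
It also fails if it takes over 104 s, if anything falls off the work surface, if the arm or the gripper's body presses on something with over 40 N, if the wrist force passes 120 N, or if a joint passes its speed limit or range.

## Working session

There is one attempt and no reset: what is moved stays moved. The work goes in short steps, Python scripts to look and compute and a tool call to move; the robot and the scene stay as the last step left them, time stands still between calls to the robot, and variables do not carry over. Pictures are saved under pics/ and viewed, about 12 in all and at most 16, crops included, and the job is handed in when it is done.

Besides the shell and the picture viewer there is one more tool, called after "Emit:" as name([rows], argument=value, ...), one row to a line, values as JSON. play_rows: Moves the arm, as the interface text tells. Its arguments: {"type":"object","properties":{"plan":{"type":"array","items":{"type":"array","items":{"type":"number"}}}},"required":["plan"]}

```bash
ls; mkdir -p pics
python3 - <<'E'
from workcell import *
import cv2,numpy as np
o=get_obs();print({k:np.round(o[k],3) for k in ('clock','eef_pos','tool_rot','grip_width')})
for n in('scene','top'):
    p=camera(n);cv2.imwrite(f'pics/{n}0.png',p['frame'][:,:,::-1])
    for t in 'vial_center dark_bottle_center brown_bottle_center tube_center pad_left_top pad_middle_top pad_right_top pad_behind_top timer tape blue_tube_center beaker_center'.split():
        print(n,t,[(np.round(d['centre'],3).tolist(),round(d['confidence'],2)) for d in pinpoint(t,p)[:2]])
a=cv2.imread('pics/scene0.png');b=cv2.imread('pics/top0.png')
cv2.imwrite('pics/both.png',cv2.resize(np.vstack([a,b]),(400,600)))
E
```

```text
pics
{'clock': np.float64(0.0), 'eef_pos': array([ 0.19 , -0.462,  0.23 ]), 'tool_rot': array([-0.694, -0.138,  0.694, -0.136]), 'grip_width': np.float64(0.086)}
scene vial_center [([0.422, 0.17, 0.034], 0.77)]
scene dark_bottle_center [([0.43, 0.093, 0.044], 0.85)]
scene brown_bottle_center [([0.422, 0.351, 0.054], 0.95), ([0.428, -0.183, 0.048], 0.49)]
scene tube_center [([0.42, 0.259, 0.061], 0.85)]
scene pad_left_top [([0.555, 0.323, 0.006], 0.71)]
scene pad_middle_top [([0.549, 0.259, 0.006], 0.85)]
scene pad_right_top []
scene pad_behind_top [([0.635, 0.255, 0.005], 0.94)]
scene timer [([0.536, 0.121, 0.004], 0.73)]
scene tape [([0.559, 0.396, -0.001], 0.98)]
scene blue_tube_center [([0.421, -0.053, 0.054], 0.6)]
scene beaker_center [([0.428, -0.181, 0.049], 0.76), ([0.432, 0.097, 0.05], 0.51)]
top vial_center [([0.424, 0.17, 0.029], 0.41), ([0.423, 0.348, 0.049], 0.2)]
top dark_bottle_center [([0.43, 0.097, 0.046], 0.54)]
top brown_bottle_center [([0.639, 0.251, 0.003], 0.74), ([0.543, 0.12, 0.001], 0.4)]
top tube_center [([0.423, -0.179, 0.047], 0.43)]
top pad_left_top [([0.552, 0.323, 0.002], 0.74)]
top pad_middle_top [([0.551, 0.258, 0.003], 0.71), ([0.424, 0.172, 0.032], 0.62)]
top pad_right_top [([0.545, 0.191, 0.003], 0.92)]
top pad_behind_top [([0.639, 0.255, 0.006], 0.67), ([0.541, 0.12, 0.001], 0.23)]
top timer []
top tape [([0.56, 0.397, 0.004], 0.63), ([0.423, 0.351, 0.05], 0.22)]
top blue_tube_center [([0.419, -0.059, 0.055], 0.66), ([0.543, 0.12, -0.002], 0.58)]
top beaker_center [([0.426, -0.184, 0.046], 0.57)]
```

View pics/both.png

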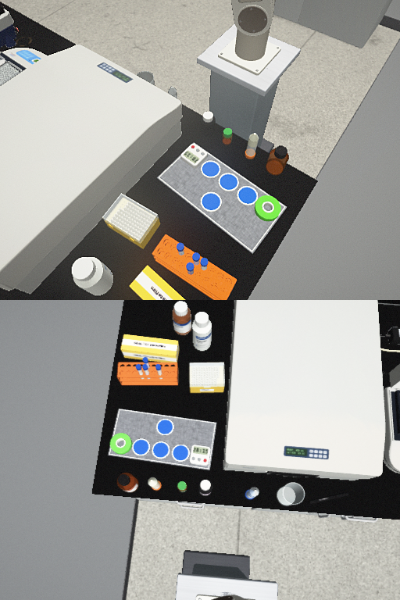

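Run:
```python
from workcell import *
import numpy as np
from scipy.spatial.transform import Rotation as R
print(R.from_quat(get_obs()['tool_rot']).as_matrix().round(3))
# pad/object from depth in top and scene: cloud cluster
for n in('scene','top'):
    p=camera(n);d=p['depth'];v,u=np.mgrid[:384,:512]
    P=np.stack([(u-p['cx'])/p['fx']*d,-(v-p['cy'])/p['fy']*d,-d,np.ones_like(d)],-1)[d>0]
    W=P@np.linalg.inv(p['camera_from_world']).T
    for nm,x,y,z in(('vial',.423,.17,.05),('dark',.43,.095,.08),('brown',.422,.35,.095),('tube',.42,.259,.08),('blue',.42,-.056,.08),('beaker',.426,-.182,.08)):
        m=(np.hypot(W[:,0]-x,W[:,1]-y)<.042)&(W[:,2]>z)
        Q=W[m]
        if m.any():print(n,nm,m.sum(),Q[:,:3].min(0).round(3),Q[:,:3].max(0).round(3),Q[:,:3].mean(0).round(3))
```

```text
[[ 0.     0.38  -0.925]
 [-0.    -0.925 -0.38 ]
 [-1.     0.    -0.   ]]
scene vial 98 [0.411 0.156 0.051] [0.44  0.185 0.061] [0.427 0.17  0.057]
scene dark 133 [0.414 0.079 0.08 ] [0.446 0.112 0.093] [0.432 0.096 0.088]
scene brown 186 [0.404 0.331 0.095] [0.44  0.364 0.108] [0.425 0.348 0.103]
scene tube 149 [0.414 0.246 0.081] [0.44  0.274 0.117] [0.431 0.261 0.099]
scene blue 112 [ 0.408 -0.067  0.08 ] [ 0.436 -0.042  0.118] [ 0.424 -0.052  0.1  ]
scene beaker 103 [ 0.391 -0.215  0.08 ] [ 0.432 -0.143  0.094] [ 0.407 -0.187  0.087]
top vial 104 [0.41  0.154 0.054] [0.436 0.183 0.062] [0.423 0.168 0.058]
top dark 141 [0.411 0.077 0.08 ] [0.444 0.109 0.095] [0.427 0.093 0.089]
top brown 167 [0.404 0.329 0.095] [0.437 0.363 0.109] [0.421 0.345 0.105]
top tube 122 [0.409 0.244 0.082] [0.436 0.272 0.116] [0.421 0.255 0.103]
top blue 126 [ 0.404 -0.072  0.082] [ 0.432 -0.044  0.117] [ 0.416 -0.056  0.102]
top beaker 168 [ 0.389 -0.214  0.08 ] [ 0.458 -0.147  0.095] [ 0.425 -0.184  0.089]
```

The row of pads runs timer (right) to tape (left). All things are upright in front of the mat, and the white instrument stands to the right. I'll fit the pads and check the obstacle heights.

```bash
cat > h.py <<'E'
from workcell import *
import numpy as np,cv2
def cloud(n):
    p=camera(n);d=p['depth'];v,u=np.mgrid[:384,:512]
    P=np.stack([(u-p['cx'])/p['fx']*d,-(v-p['cy'])/p['fy']*d,-d,np.ones_like(d)],-1)
    W=(P@np.linalg.inv(p['camera_from_world']).T)[...,:3]; W[d<=0]=9
    return p,W
E
python3 - <<'E'
from h import *
for n in('scene','top'):
    p,W=cloud(n)
    h=cv2.cvtColor(p['frame'],cv2.COLOR_RGB2HSV)
    m=((abs(h[...,0].astype(int)-108)<14)&(h[...,1]>120)&(h[...,2]>80)&(abs(W[...,2]-.005)<.01)).astype(np.uint8)
    k,L,s,c=cv2.connectedComponentsWithStats(m)
    for i in range(1,k):
        if s[i,4]>150:
            ys,xs=np.nonzero(L==i);Q=W[L==i];(e,ax,_)=cv2.minEnclosingCircle(Q[:,:2].astype(np.float32)) +(0,)
            print(n,s[i,4],Q.mean(0).round(4),'circ',np.round(e,4),round(ax,4))
    for x in np.arange(.2,.8,.05):
        print(round(x,2),[ (lambda q: round(float(np.percentile(q,95)),2) if len(q)>3 else None)(W[...,2][(abs(W[...,0]-x)<.025)&(abs(W[...,1]-y)<.05)]) for y in np.arange(-.5,.75,.1)])
E
```

```text
scene 304 [0.545  0.1892 0.0052] circ [0.5447 0.1891] 0.0266
scene 333 [0.5494 0.2592 0.0054] circ [0.5483 0.2593] 0.0267
scene 357 [0.5538 0.3288 0.0053] circ [0.5529 0.329 ] 0.0269
scene 374 [0.6341 0.2535 0.0054] circ [0.6333 0.2534] 0.0264
0.2 [None, None, None, None, None, None, None, None, None, None, 0.35, None, None]
0.25 [None, None, None, None, None, None, None, None, None, None, 0.38, None, None]
0.3 [None, None, None, None, None, None, None, None, None, None, 0.41, None, None]
0.35 [None, None, None, None, None, None, None, None, None, None, 0.44, None, None]
0.4 [None, None, None, 0.09, 0.12, 0.09, 0.09, 0.06, 0.11, 0.1, 0.46, None, None]
0.45 [None, None, None, 0.09, 0.11, 0.09, 0.09, 0.06, 0.1, 0.09, 0.49, None, None]
0.5 [None, 0.18, 0.18, 0.19, 0.19, 0.17, 0.03, 0.01, 0.01, 0.0, 0.52, None, None]
0.55 [None, 0.19, 0.19, 0.19, 0.19, 0.19, 0.03, 0.01, 0.01, 0.02, 0.56, None, None]
0.6 [None, 0.2, 0.2, 0.2, 0.2, 0.2, 0.01, 0.01, 0.01, 0.02, 0.59, None, None]
0.65 [0.11, 0.2, 0.2, 0.2, 0.2, 0.2, 0.01, 0.01, 0.01, 0.01, 0.62, None, None]
0.7 [0.11, 0.2, 0.2, 0.2, 0.2, 0.2
[... 811 characters left out ...]
 0.0, 0.01, 0.09, 0.1, 0.02, 0.09, 0.06, 0.11, 0.08, 0.48, None, None]
0.45 [0.0, 0.01, 0.01, 0.09, 0.06, 0.0, 0.09, 0.06, 0.1, 0.08, 0.5, None, None]
0.5 [0.0, 0.18, 0.18, 0.19, 0.18, 0.18, 0.03, 0.01, 0.01, 0.01, 0.52, None, None]
0.55 [0.06, 0.19, 0.19, 0.2, 0.19, 0.19, 0.03, 0.01, 0.01, 0.02, 0.54, None, None]
0.6 [0.07, 0.2, 0.2, 0.2, 0.2, 0.2, 0.01, 0.01, 0.01, 0.02, 0.56, None, None]
0.65 [0.09, 0.2, 0.2, 0.2, 0.2, 0.2, 0.01, 0.01, 0.01, 0.01, 0.57, None, None]
0.7 [0.09, 0.2, 0.2, 0.2, 0.2, 0.2, 0.0, 0.0, 0.0, 0.0, 0.53, None, None]
0.75 [0.1, 0.2, 0.2, 0.2, 0.2, 0.2, 0.05, 0.06, 0.0, 0.0, 0.47, None, None]
0.8 [0.12, 0.2, 0.2, 0.2, 0.2, 0.2, 0.07, 0.07, 0.11, 0.06, 0.41, None, None]
```

Emit:
play_rows([
  [0,0,0,-0.118,0,0,-1],
  [0,0,0,-0.118,0,0,-1],
  [0,0,0,-0.118,0,0,-1],
  [0,0,0,-0.118,0,0,-1],
  [0,0,0,-0.118,0,0,-1],
  [0,0,0,-0.118,0,0,-1],
  [0,0,0,-0.118,0,0,-1],
  [0,0,0,-0.118,0,0,-1],
  [0,0,0,-0.118,0,0,-1],
  [0,0,0,-0.119,0,0,-1],
  [0,10,-36,0,0,0,-1],
  [0,10,-36,0,0,0,-1],
  [0,10,-36,0,0,0,-1],
  [0,10,-36,0,0,0,-1],
  [0,10,-36,0,0,0,-1],
  [0,10,-36,0,0,0,-1],
  [0,10,-36,0,0,0,-1],
  [0,10,-36,0,0,0,-1],
  [0,10,-36,0,0,0,-1],
  [0,10,-36,0,0,0,-1],
])

```text
clock: 3.17
eef_pos: [0.29, -0.1009, 0.2316]
tool_rot: [0.5, 0.499, -0.5, 0.5]
ft_force: [0.5, -0.7, -0.1]
grip_width: 0.0857
```

Emit:
play_rows([
  [0,10,-36,0,0,0,-1],
  [0,10,-36,0,0,0,-1],
  [0,10,-36,0,0,0,-1],
  [0,10,-36,0,0,0,-1],
  [0,10,-36,0,0,0,-1],
  [0,10,-36,0,0,0,-1],
  [0,15,-36,0,0,0,-1],
  [0,15,-36,0,0,0,-1],
  [0,15,-36,0,0,0,-1],
  [0,15,-37,0,0,0,-1],
  [0,0,0,0,0,0,-1],
  [0,0,0,0,0,0,-1],
  [0,0,0,0,0,0,-1],
])

```text
clock: 4.25
eef_pos: [0.4094, 0.2581, 0.2308]
tool_rot: [-0.499, -0.5, 0.501, -0.5]
ft_force: [-0.1, -0.7, 0.3]
grip_width: 0.0853
```

Emit:
play_rows([
  [0,15,-1,0,0,0,-1],
  [25,0,0,0,0,0,-1],
  [25,0,0,0,0,0,-1],
  [25,0,0,0,0,0,-1],
  [25,0,0,0,0,0,-1],
  [25,0,0,0,0,0,-1],
  [25,0,0,0,0,0,-1],
  [15,0,0,0,0,0,-1],
  [14,0,0,0,0,0,-1],
  [0,0,0,0,0,0,-1],
  [0,0,0,0,0,0,-1],
  [0,0,0,0,0,0,1],
  [0,0,0,0,0,0,1],
  [0,0,0,0,0,0,1],
  [0,0,0,0,0,0,1],
  [0,0,0,0,0,0,1],
  [0,0,0,0,0,0,1],
  [0,0,0,0,0,0,1],
  [0,0,0,0,0,0,1],
  [0,0,0,0,0,0,1],
])

```text
clock: 5.92
eef_pos: [0.4255, 0.2598, 0.0531]
tool_rot: [0.5, 0.5, -0.499, 0.5]
ft_force: [-0.2, -0.6, 5.4]
grip_width: 0.0276
```

Emit:
play_rows([
  [-8,0,0,0,0,0,1],
  [-16,0,0,0,0,0,1],
  [-16,0,0,0,0,0,1],
  [0,0,0,0,0,0,1],
  [0,0,0,0,0,0,1],
])

```text
clock: 6.33
eef_pos: [0.4256, 0.26, 0.093]
tool_rot: [0.501, 0.5, -0.499, 0.5]
ft_force: [-0.4, 0.2, -0.4]
grip_width: 0.0271
```

Run:
```python
from h import *
o=get_obs();print(o['eef_pos'],o['grip_width'],o['joint_pos'])
p=camera('scene');print(pinpoint('tube_center',p)[:2])
cv2.imwrite('pics/g1.png',cv2.resize(p['frame'][100:300,150:450,::-1],None,fx=2,fy=2))
```

```text
[0.42563509 0.25997724 0.09297506] 0.0271239276903534 [ 5.48304638e-01  3.42906812e-01 -2.35893163e-01  9.89856349e-01
  2.80650298e-05  2.11896113e+00]
[{'centre': [0.4259, 0.2614, 0.0991], 'confidence': 0.75}]
```

View pics/g1.png

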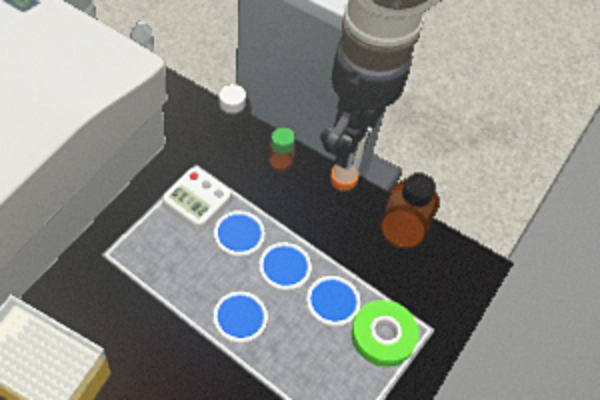

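The tube is held upright just above the worktop. Next I carry it to the pad behind.

Emit:
play_rows([
  [0,10,0,0,0,0,1],
  [0,20,1,0,0,0,1],
  [0,25,1,0,0,0,1],
  [0,25,1,0,0,0,1],
  [0,25,1,0,0,0,1],
  [0,25,1,0,0,0,1],
  [0,25,1,0,0,0,1],
  [0,25,1,0,0,0,1],
  [0,17,0,0,0,0,1],
  [0,10,0,0,0,0,1],
  [0,0,0,0,0,0,1],
  [0,0,0,0,0,0,1],
  [0,0,0,0,0,0,1],
])

```text
clock: 7.52
eef_pos: [0.631, 0.2522, 0.0911]
tool_rot: [-0.499, -0.5, 0.501, -0.5]
ft_force: [0.6, 0.6, -1.0]
grip_width: 0.0273
```

Emit:
play_rows([
  [8,0,0,0,0,0,1],
  [8,0,0,0,0,0,1],
  [8,0,0,0,0,0,1],
  [5,0,0,0,0,0,1],
  [3,0,0,0,0,0,1],
  [2,0,0,0,0,0,1],
  [0,0,0,0,0,0,1],
  [0,0,0,0,0,0,1],
])

```text
clock: 8.18
eef_pos: [0.6322, 0.2526, 0.0585]
tool_rot: [0.5, 0.5, -0.5, 0.5]
ft_force: [0.6, -0.0, -0.9]
grip_width: 0.0276
```

```bash
cat >> h.py <<'E'
def look(*things,pic=None):
    o=get_obs();print(np.round(o['eef_pos'],4),round(float(o['grip_width']),4),np.round(o['ft_force'],1),o['clock'])
    for n in('scene','top'):
        p=camera(n)
        for t in things: print(n,t,[(d['centre'],d['confidence']) for d in pinpoint(t,p)[:2]])
        if pic and n=='scene': cv2.imwrite(f'pics/{pic}.png',cv2.resize(p['frame'][100:300,150:450,::-1],None,fx=2,fy=2))
E
python3 -c "from h import *;look('tube_center')"
```

```text
[0.6322 0.2526 0.0585] 0.0276 [ 0.6 -0.  -0.9] 8.1833
scene tube_center [([0.6305, 0.2524, 0.0654], 0.74)]
top tube_center []
```

Emit:
play_rows([
  [0,0,0,0,0,0,-1],
  [0,0,0,0,0,0,-1],
  [0,0,0,0,0,0,-1],
  [0,0,0,0,0,0,-1],
  [0,0,0,0,0,0,-1],
  [0,0,0,0,0,0,-1],
  [0,0,0,0,0,0,-1],
  [-10,0,0,0,0,0,-1],
  [-20,0,0,0,0,0,-1],
  [-20,0,0,0,0,0,-1],
  [-20,0,0,0,0,0,-1],
  [-20,0,0,0,0,0,-1],
  [-20,0,0,0,0,0,-1],
  [-20,0,0,0,0,0,-1],
  [-20,0,0,0,0,0,-1],
  [-20,0,0,0,0,0,-1],
  [0,0,0,0,0,0,-1],
  [0,0,0,0,0,0,-1],
])

```text
clock: 9.88
eef_pos: [0.6329, 0.2529, 0.2307]
tool_rot: [0.501, 0.499, -0.499, 0.501]
ft_force: [-0.2, -0.0, 0.3]
grip_width: 0.0856
```

```bash
python3 -c "from h import *;look('tube_center','dark_bottle_center',pic='t1')"
```

```text
[0.6329 0.2529 0.2307] 0.0856 [-0.2 -0.   0.3] 9.8833
scene tube_center [([0.6309, 0.2517, 0.0646], 0.55)]
scene dark_bottle_center []
top tube_center []
top dark_bottle_center []
```

View pics/t1.png

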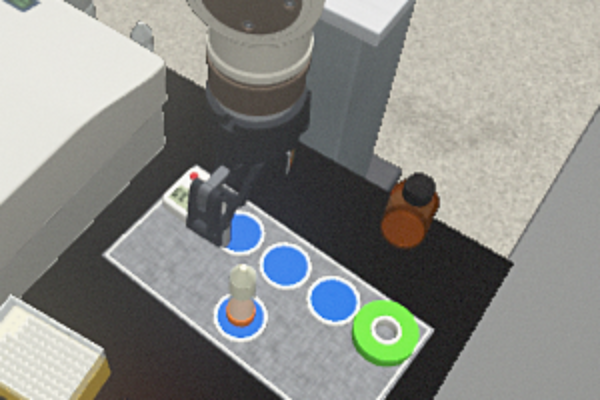

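The tube stands centred on the back pad (240,315). Before the dark bottle I check where the instrument's left edge is.

Run:
```python
from h import *
for n in('scene','top'):
    p,W=cloud(n)
    for x in np.arange(.44,.56,.02):
        m=(abs(W[...,0]-x)<.01)&(W[...,2]>.04)&(W[...,2]<.22)&(W[...,1]<.075)&(W[...,1]>-.03)
        if m.any():print(n,round(x,2),W[m][:,1].max().round(3),W[m][:,0].min().round(3))
```

```text
scene 0.48 0.038 0.486
scene 0.5 0.045 0.49
scene 0.52 0.046 0.51
scene 0.54 0.046 0.53
scene 0.56 0.046 0.55
top 0.48 0.04 0.482
top 0.5 0.043 0.49
top 0.52 0.043 0.51
top 0.54 0.043 0.53
top 0.56 0.043 0.55
```

Emit:
play_rows([
  [0,-10,8,0,0,0,-1],
  [0,-20,15,0,0,0,-1],
  [0,-20,15,0,0,0,-1],
  [0,-20,15,0,0,0,-1],
  [0,-20,15,0,0,0,-1],
  [0,-20,15,0,0,0,-1],
  [0,-20,15,0,0,0,-1],
  [0,-20,15,0,0,0,-1],
  [0,-20,15,0,0,0,-1],
  [0,-20,15,0,0,0,-1],
  [0,-14,15,0,0,0,-1],
  [0,0,0,0,0,0,-1],
  [0,0,0,0,0,0,-1],
])

```text
clock: 11.37
eef_pos: [0.4276, 0.094, 0.2287]
tool_rot: [0.501, 0.5, -0.5, 0.5]
ft_force: [-0.2, -0.7, 0.1]
grip_width: 0.0853
```

Emit:
play_rows([
  [20,1,0,0,0,0,-1],
  [25,0,0,0,0,0,-1],
  [25,0,0,0,0,0,-1],
  [25,0,0,0,0,0,-1],
  [25,0,0,0,0,0,-1],
  [25,0,0,0,0,0,-1],
  [25,0,0,0,0,0,-1],
  [15,0,0,0,0,0,-1],
  [10,0,0,0,0,0,-1],
  [8,0,0,0,0,0,-1],
  [0,0,0,0,0,0,-1],
  [0,0,0,0,0,0,-1],
  [0,0,0,0,0,0,1],
  [0,0,0,0,0,0,1],
  [0,0,0,0,0,0,1],
  [0,0,0,0,0,0,1],
  [0,0,0,0,0,0,1],
  [0,0,0,0,0,0,1],
  [0,0,0,0,0,0,1],
  [0,0,0,0,0,0,1],
])

```text
clock: 13.03
eef_pos: [0.4295, 0.0947, 0.0264]
tool_rot: [0.501, 0.5, -0.5, 0.5]
ft_force: [-2.4, -0.3, 5.7]
grip_width: 0.0461
```

Emit:
play_rows([
  [-10,0,0,0,0,0,1],
  [-20,0,0,0,0,0,1],
  [-20,0,0,0,0,0,1],
  [-20,0,0,0,0,0,1],
  [-10,0,0,0,0,0,1],
  [0,0,0,0,0,0,1],
  [0,0,0,0,0,0,1],
])

```text
clock: 13.62
eef_pos: [0.4294, 0.0946, 0.1058]
tool_rot: [0.501, 0.5, -0.499, 0.5]
ft_force: [-0.0, 0.6, -0.8]
grip_width: 0.0463
```

```bash
python3 -c "from h import *;look('dark_bottle_center','vial_center',pic='d1')"
```

```text
[0.4294 0.0946 0.1058] 0.0463 [-0.   0.6 -0.8] 13.6167
scene dark_bottle_center [([0.4302, 0.0967, 0.1228], 0.71)]
scene vial_center [([0.4235, 0.1704, 0.0311], 0.81)]
top dark_bottle_center [([0.5527, 0.2545, 0.0016], 0.36), ([0.5499, 0.3236, 0.0026], 0.15)]
top vial_center [([0.4243, 0.169, 0.0285], 0.43)]
```

View pics/d1.png

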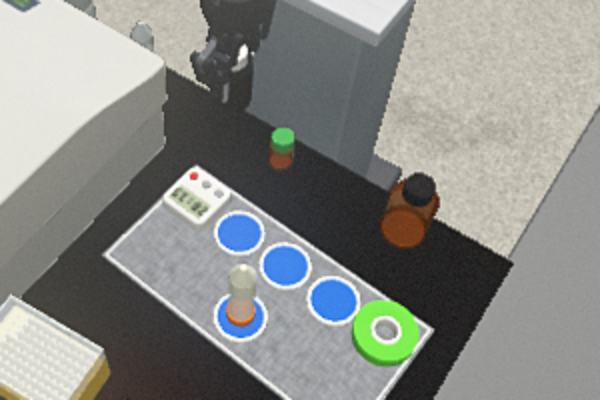

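Emit:
play_rows([
  [0,7,-9,0,0,0,1],
  [0,13,-18,0,0,0,1],
  [0,13,-18,0,0,0,1],
  [0,13,-18,0,0,0,1],
  [0,13,-18,0,0,0,1],
  [0,13,-18,0,0,0,1],
  [0,13,-18,0,0,0,1],
  [0,13,-18,0,0,0,1],
  [0,13,-18,0,0,0,1],
  [0,8,-11,0,0,0,1],
  [0,0,0,0,0,0,1],
  [0,0,0,0,0,0,1],
  [10,0,0,0,0,0,1],
  [15,0,0,0,0,0,1],
  [15,0,0,0,0,0,1],
  [15,0,0,0,0,0,1],
  [10,0,0,0,0,0,1],
  [0,0,0,0,0,0,1],
  [0,0,0,0,0,0,1],
])

```text
clock: 15.5
eef_pos: [0.5471, 0.2577, 0.0395]
tool_rot: [-0.499, -0.5, 0.501, -0.5]
ft_force: [0.3, -0.5, -1.9]
grip_width: 0.0464
```

```bash
python3 -c "from h import *;look('dark_bottle_center','tube_center')"
```

```text
[0.5471 0.2577 0.0395] 0.0464 [ 0.3 -0.5 -1.9] 15.5
scene dark_bottle_center [([0.5484, 0.2562, 0.056], 0.59)]
scene tube_center [([0.6292, 0.252, 0.0651], 0.86), ([0.5491, 0.2569, 0.0062], 0.15)]
top dark_bottle_center [([0.5414, 0.1206, 0.0003], 0.44)]
top tube_center [([0.5424, 0.1216, 0.0019], 0.67)]
```

Down 8 mm more, release, rise.

Emit:
play_rows([
  [5,1,0,0,0,0,1],
  [3,0,0,0,0,0,1],
  [0,0,0,0,0,0,1],
  [0,0,0,0,0,0,1],
  [0,0,0,0,0,0,-1],
  [0,0,0,0,0,0,-1],
  [0,0,0,0,0,0,-1],
  [0,0,0,0,0,0,-1],
  [0,0,0,0,0,0,-1],
  [-10,0,0,0,0,0,-1],
  [-20,0,0,0,0,0,-1],
  [-25,0,0,0,0,0,-1],
  [-25,0,0,0,0,0,-1],
  [-25,0,0,0,0,0,-1],
  [-25,0,0,0,0,0,-1],
  [-10,0,0,0,0,0,-1],
  [0,0,0,0,0,0,-1],
])

```text
clock: 17.22
eef_pos: [0.551, 0.2595, 0.1764]
tool_rot: [0.502, 0.499, -0.497, 0.501]
ft_force: [0.8, 0.1, 0.1]
grip_width: 0.0853
```

```bash
python3 -c "from h import *;look('dark_bottle_center','tube_center')"
```

```text
[0.551  0.2595 0.1764] 0.0853 [0.8 0.1 0.1] 17.2167
scene dark_bottle_center [([0.5496, 0.2558, 0.0499], 0.56)]
scene tube_center [([0.6297, 0.253, 0.0618], 0.65), ([0.5362, 0.1212, 0.0046], 0.15)]
top dark_bottle_center []
top tube_center []
```

Emit:
play_rows([
  [0,-12,9,0,0,0,-1],
  [0,-16,12,0,0,0,-1],
  [0,-16,12,0,0,0,-1],
  [0,-16,12,0,0,0,-1],
  [0,-16,12,0,0,0,-1],
  [0,-16,12,0,0,0,-1],
  [0,-16,12,0,0,0,-1],
  [0,-16,8,0,0,0,-1],
  [0,0,0,0,0,0,-1],
  [0,0,0,0,0,0,-1],
  [0,0,0,0,0,0,-1],
])

```text
clock: 18.43
eef_pos: [0.4257, 0.1699, 0.1721]
tool_rot: [0.5, 0.5, -0.5, 0.5]
ft_force: [0.1, -0.7, -0.3]
grip_width: 0.0851
```

Emit:
play_rows([
  [15,-1,0,0,0,0,-1],
  [25,0,0,0,0,0,-1],
  [25,0,0,0,0,0,-1],
  [25,0,0,0,0,0,-1],
  [25,0,0,0,0,0,-1],
  [20,0,0,0,0,0,-1],
  [15,0,0,0,0,0,-1],
  [10,0,0,0,0,0,-1],
  [5,0,0,0,0,0,-1],
  [0,0,0,0,0,0,-1],
  [0,0,0,0,0,0,-1],
  [0,0,0,0,0,0,1],
  [0,0,0,0,0,0,1],
  [0,0,0,0,0,0,1],
  [0,0,0,0,0,0,1],
  [0,0,0,0,0,0,1],
  [0,0,0,0,0,0,1],
  [0,0,0,0,0,0,1],
  [0,0,0,0,0,0,1],
])

```text
clock: 20.02
eef_pos: [0.4246, 0.1697, 0.008]
tool_rot: [0.501, 0.5, -0.5, 0.5]
ft_force: [-1.2, -0.6, 6.4]
grip_width: 0.0301
```

Emit:
play_rows([
  [-10,0,0,0,0,0,1],
  [-20,0,0,0,0,0,1],
  [-10,0,0,0,0,0,1],
  [0,0,0,0,0,0,1],
  [0,0,0,0,0,0,1],
])

```text
clock: 20.43
eef_pos: [0.4243, 0.1696, 0.0475]
tool_rot: [0.5, 0.5, -0.5, 0.5]
ft_force: [-0.1, 1.0, -0.6]
grip_width: 0.0302
```

```bash
python3 -c "from h import *;look('vial_center','dark_bottle_center',pic='v1')"
```

```text
[0.4243 0.1696 0.0475] 0.0302 [-0.1  1.  -0.6] 20.4333
scene vial_center [([0.4234, 0.1736, 0.0706], 0.38)]
scene dark_bottle_center []
top vial_center []
top dark_bottle_center [([0.5401, 0.1218, 0.0023], 0.59), ([0.549, 0.2572, 0.0483], 0.56)]
```

View pics/v1.png

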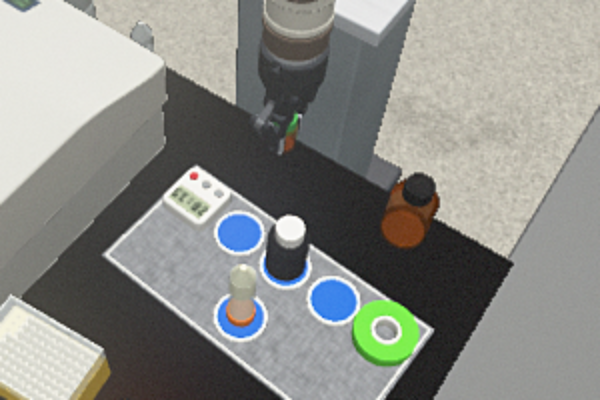

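The dark bottle is centred on the middle pad (287,262) and the vial is held upright (290,135).

Emit:
play_rows([
  [0,8,-1,0,0,0,1],
  [0,15,-2,0,0,0,1],
  [0,17,-2,0,0,0,1],
  [0,17,-2,0,0,0,1],
  [0,17,-2,0,0,0,1],
  [0,17,-3,0,0,0,1],
  [0,17,-3,0,0,0,1],
  [0,11,-3,0,0,0,1],
  [0,0,0,0,0,0,1],
  [0,0,0,0,0,0,1],
  [10,0,0,0,0,0,1],
  [10,0,0,0,0,0,1],
  [8,0,0,0,0,0,1],
  [0,0,0,0,0,0,1],
  [0,0,0,0,0,0,1],
  [0,0,0,0,0,0,1],
])

```text
clock: 22.07
eef_pos: [0.5427, 0.1875, 0.0192]
tool_rot: [-0.5, -0.5, 0.5, -0.5]
ft_force: [0.1, 0.2, -1.3]
grip_width: 0.0298
```

```bash
python3 -c "from h import *;look('vial_center','dark_bottle_center')"
```

```text
[0.5427 0.1875 0.0192] 0.0298 [ 0.1  0.2 -1.3] 22.0667
scene vial_center [([0.5424, 0.19, 0.0431], 0.45)]
scene dark_bottle_center [([0.5493, 0.26, 0.0507], 0.96)]
top vial_center [([0.5501, 0.3246, -0.0004], 0.63)]
top dark_bottle_center []
```

Emit:
play_rows([
  [4,1,0,0,0,0,1],
  [2,0,0,0,0,0,1],
  [0,0,0,0,0,0,1],
  [0,0,0,0,0,0,1],
  [0,0,0,0,0,0,-1],
  [0,0,0,0,0,0,-1],
  [0,0,0,0,0,0,-1],
  [0,0,0,0,0,0,-1],
  [0,0,0,0,0,0,-1],
  [-10,0,0,0,0,0,-1],
  [-20,0,0,0,0,0,-1],
  [-25,0,0,0,0,0,-1],
  [-25,0,0,0,0,0,-1],
  [-25,0,0,0,0,0,-1],
  [-25,0,0,0,0,0,-1],
  [-25,0,0,0,0,0,-1],
  [-10,0,0,0,0,0,-1],
  [0,0,0,0,0,0,-1],
  [0,0,0,0,0,0,-1],
])

```text
clock: 23.95
eef_pos: [0.5441, 0.1875, 0.1784]
tool_rot: [0.5, 0.5, -0.5, 0.5]
ft_force: [-0.7, -0.2, -0.5]
grip_width: 0.0854
```

```bash
python3 -c "from h import *;look('vial_center','dark_bottle_center','brown_bottle_center')"
```

```text
[0.5441 0.1875 0.1784] 0.0854 [-0.7 -0.2 -0.5] 23.95
scene vial_center [([0.543, 0.1908, 0.0367], 0.78), ([0.5368, 0.1213, 0.0044], 0.58)]
scene dark_bottle_center [([0.5522, 0.2562, 0.0515], 0.91)]
scene brown_bottle_center [([0.4219, 0.3492, 0.0507], 0.77)]
top vial_center []
top dark_bottle_center [([0.5551, 0.3964, 0.0013], 0.18)]
top brown_bottle_center [([0.4233, 0.3484, 0.0476], 0.59)]
```

Emit:
play_rows([
  [0,-8,-10,0,0,0,-1],
  [0,-14,-18,0,0,0,-1],
  [0,-14,-18,0,0,0,-1],
  [0,-14,-18,0,0,0,-1],
  [0,-14,-18,0,0,0,-1],
  [0,-14,-18,0,0,0,-1],
  [0,-14,-18,0,0,0,-1],
  [0,-14,-18,0,0,0,-1],
  [0,-10,-14,0,0,0,-1],
  [0,-6,-10,0,0,0,-1],
  [0,0,0,0,0,0,-1],
  [0,0,0,0,0,0,-1],
  [0,0,0,0,0,0,-1],
])

```text
clock: 25.43
eef_pos: [0.4223, 0.3471, 0.1782]
tool_rot: [-0.5, -0.5, 0.5, -0.5]
ft_force: [0.5, 0.4, -0.5]
grip_width: 0.0859
```

Emit:
play_rows([
  [15,0,0,0,0,0,-1],
  [25,0,0,0,0,0,-1],
  [25,0,0,0,0,0,-1],
  [25,0,0,0,0,0,-1],
  [20,0,0,0,0,0,-1],
  [15,0,0,0,0,0,-1],
  [10,0,0,0,0,0,-1],
  [5,0,0,0,0,0,-1],
  [0,0,0,0,0,0,-1],
  [0,0,0,0,0,0,-1],
  [0,0,0,0,0,0,1],
  [0,0,0,0,0,0,1],
  [0,0,0,0,0,0,1],
  [0,0,0,0,0,0,1],
  [0,0,0,0,0,0,1],
  [0,0,0,0,0,0,1],
  [0,0,0,0,0,0,1],
])

```text
clock: 26.85
eef_pos: [0.4225, 0.3483, 0.0397]
tool_rot: [0.501, 0.5, -0.499, 0.5]
ft_force: [-1.5, -0.1, 5.5]
grip_width: 0.0539
```

Emit:
play_rows([
  [-10,0,0,0,0,0,1],
  [-20,0,0,0,0,0,1],
  [-10,0,0,0,0,0,1],
  [0,0,0,0,0,0,1],
  [0,0,0,0,0,0,1],
])

```text
clock: 27.27
eef_pos: [0.4226, 0.3479, 0.079]
tool_rot: [0.501, 0.5, -0.499, 0.5]
ft_force: [-0.5, 0.5, -2.5]
grip_width: 0.0541
```

```bash
python3 -c "from h import *;look('brown_bottle_center','vial_center',pic='b1')"
```

```text
[0.4226 0.3479 0.079 ] 0.0541 [-0.5  0.5 -2.5] 27.2667
scene brown_bottle_center [([0.4214, 0.3517, 0.0904], 0.67)]
scene vial_center [([0.5437, 0.1903, 0.0398], 0.71)]
top brown_bottle_center [([0.4224, 0.3509, 0.0863], 0.67)]
top vial_center [([0.5408, 0.1908, 0.0351], 0.51), ([0.6337, 0.2519, 0.062], 0.22)]
```

View pics/b1.png

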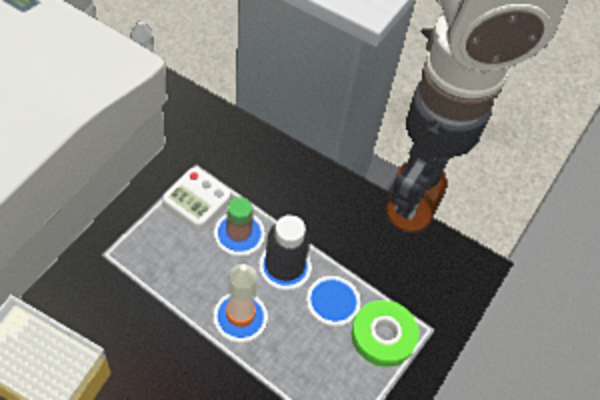

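All three set out things stand on their pads, and the brown bottle is held upright.

Emit:
play_rows([
  [0,8,1,0,0,0,1],
  [0,15,2,0,0,0,1],
  [0,18,3,0,0,0,1],
  [0,18,3,0,0,0,1],
  [0,18,3,0,0,0,1],
  [0,18,3,0,0,0,1],
  [0,18,3,0,0,0,1],
  [0,12,2,0,0,0,1],
  [0,6,1,0,0,0,1],
  [0,0,0,0,0,0,1],
  [0,0,0,0,0,0,1],
  [10,0,0,0,0,0,1],
  [10,0,0,0,0,0,1],
  [8,0,0,0,0,0,1],
  [0,0,0,0,0,0,1],
  [0,0,0,0,0,0,1],
  [0,0,0,0,0,0,1],
])

```text
clock: 28.98
eef_pos: [0.5527, 0.3266, 0.0502]
tool_rot: [0.5, 0.5, -0.5, 0.5]
ft_force: [1.2, 0.6, -1.9]
grip_width: 0.0538
```

```bash
python3 -c "from h import *;look('brown_bottle_center')"
```

```text
[0.5527 0.3266 0.0502] 0.0538 [ 1.2  0.6 -1.9] 28.9833
scene brown_bottle_center [([0.5509, 0.3264, 0.0612], 0.61)]
top brown_bottle_center []
```

Emit:
play_rows([
  [4,0,-1,0,0,0,1],
  [1.5,0,0,0,0,0,1],
  [0,0,0,0,0,0,1],
  [0,0,0,0,0,0,1],
  [0,0,0,0,0,0,-1],
  [0,0,0,0,0,0,-1],
  [0,0,0,0,0,0,-1],
  [0,0,0,0,0,0,-1],
  [0,0,0,0,0,0,-1],
  [-10,0,0,0,0,0,-1],
  [-20,0,0,0,0,0,-1],
  [-25,0,0,0,0,0,-1],
  [-25,0,0,0,0,0,-1],
  [-25,0,0,0,0,0,-1],
  [-25,0,0,0,0,0,-1],
  [-25,0,0,0,0,0,-1],
  [0,0,0,0,0,0,-1],
])

```text
clock: 30.6
eef_pos: [0.5556, 0.329, 0.2075]
tool_rot: [0.504, 0.499, -0.496, 0.501]
ft_force: [1.1, 1.7, 0.7]
grip_width: 0.0853
```

Emit:
play_rows([
  [0,-15,0,0,0,0,-1],
  [0,-25,0,0,0,0,-1],
  [0,-25,0,0,0,0,-1],
  [0,-25,0,0,0,0,-1],
  [0,-25,0,0,0,0,-1],
  [0,-25,0,0,0,0,-1],
  [0,-25,0,0,0,0,-1],
  [0,-20,0,0,0,0,-1],
  [0,0,0,0,0,0,-1],
  [0,0,0,0,0,0,-1],
])

```text
clock: 31.43
eef_pos: [0.3674, 0.3276, 0.2005]
tool_rot: [0.5, 0.5, -0.499, 0.5]
ft_force: [0.1, 0.9, 0.5]
grip_width: 0.0853
```

Run:
```python
from h import *
look('brown_bottle_center','dark_bottle_center','vial_center','tube_center','blue_tube_center','beaker_center',pic='end')
for n in('scene','top'):
    p,W=cloud(n)
    for nm,x,y,z in(('vial',.5435,.1885,.055),('dark',.548,.2583,.085),('brown',.5525,.328,.1),('tube',.6325,.2528,.08),('blue',.42,-.056,.08),('beaker',.426,-.182,.08)):
        m=(np.hypot(W[...,0]-x,W[...,1]-y)<.042)&(W[...,2]>z)&(W[...,2]<.13)
        if m.any():Q=W[m];print(n,nm,((Q.min(0)+Q.max(0))/2).round(3),Q[:,2].max().round(3))
```

```text
[0.3674 0.3276 0.2005] 0.0853 [0.1 0.9 0.5] 31.4333
scene brown_bottle_center [([0.5495, 0.3283, 0.0567], 0.62)]
scene dark_bottle_center [([0.5514, 0.2587, 0.0489], 0.62)]
scene vial_center [([0.543, 0.1904, 0.0372], 0.74), ([0.5492, 0.256, 0.002], 0.23)]
scene tube_center [([0.6277, 0.2549, 0.0647], 0.98)]
scene blue_tube_center [([0.4189, -0.056, 0.0556], 0.51), ([0.6286, 0.2519, 0.0652], 0.23)]
scene beaker_center [([0.4281, -0.1809, 0.0471], 0.6), ([0.6291, 0.2489, 0.0639], 0.2)]
top brown_bottle_center [([0.553, 0.3276, 0.0562], 0.81), ([0.5454, 0.191, 0.0316], 0.33)]
top dark_bottle_center [([0.5496, 0.2555, 0.0518], 0.59), ([0.4236, -0.1831, 0.0455], 0.44)]
top vial_center [([0.5435, 0.1894, 0.036], 0.59)]
top tube_center [([0.6324, 0.2493, 0.0601], 0.68)]
top blue_tube_center [([0.4195, -0.0572, 0.0563], 0.55)]
top beaker_center [([0.4223, -0.1805, 0.0487], 0.94)]
scene vial [0.544 0.188 0.061] 0.067
scene dark [0.55  0.259 0.092] 0.098
scene brown [0.553 0.328 0.107] 0.113
scene tube [0.633 0.252 0.101] 0.122
scene blue [ 0.421 -0.055  0.099] 0.117
scene beaker [ 0.409 -0.178  0.087] 0.094
top vial [0.543 0.186 0.062] 0.07
top dark [0.547 0.27  0.092] 0.099
top brown [0.552 0.326 0.107] 0.114
top tube [0.629 0.25  0.101] 0.122
top blue [ 0.418 -0.058  0.1  ] 0.117
top beaker [ 0.423 -0.18   0.088] 0.096
```

View pics/end.png

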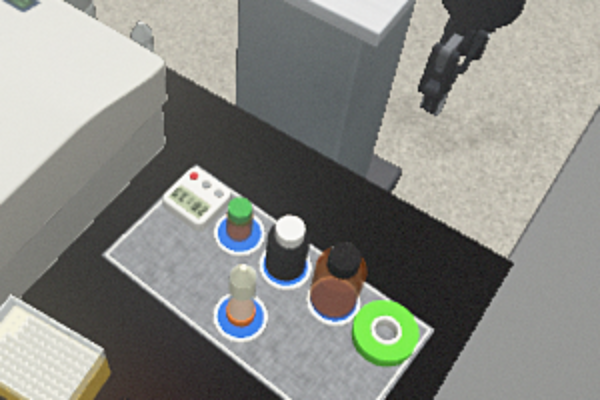

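All four stand centred on their pads: vial (240,228), dark bottle (288,260), brown bottle (335,290), tube (241,312). I'm handing in.

```bash
python3 -c "
from workcell import *
print(job_done())"
```

```text
the job is handed in; nothing more can be done
None
```

All four reagents stand upright and released on their pads, and I handed the job in at about 32 s on the robot clock. The hand-in reports no verdict, so this rests on my own last checks.

- **Placement:** The vial is on the pad by the timer, the dark bottle in the middle, the brown bottle by the tape, and the orange-capped tube behind. Nearly all final estimates, from both cameras and the networks, lie within about 5 mm of the pad centres; the limit is 14 mm. The heights match standing on the pads.
- **Bystanders:** The blue tube and the beaker measured within a few mm of their starting positions in the network reports. The arm had been moved clear of everything.
- **Readings that disagreed:**
  - The top-camera point cluster put the dark bottle about 12 mm off in y. I think points from the neighbouring brown bottle got into that cluster. The other three estimates put it within 4 mm.
  - The scene-camera cluster put the beaker about 17 mm off in x, but it read much the same before any move.
  - The networks gave some false detections, mostly in the top view. I checked them against the pictures and ignored them.

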